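# Hang up the seed-tray tamper on the folding hook

### The arm

A 6-joint arm with a two-finger parallel gripper is mounted at the origin on the work surface. World frame = base frame: x ahead of the robot, y to its left, z up, the work surface at z = 0. Lengths are in m, angles in rad, forces in N, time in s.
With the tool pointing down it reaches from about 0.375 to 0.975 m from the base axis. Payload 3.8 kg.
Tool frame: the origin (TCP) lies midway between the tips of the shut fingers; the grasp point (between the pads) lies arm.grip_point_offset behind it (arm.grip_point_offset is the distance from the TCP to the grasp point, in m); z points along the fingers, y is the line along which they close (so a half turn about z gives the same grasp; the last joint's range is limited). The gripper opens to 88 mm and grips with 3 to 60 N. Pads are 18 mm wide; open, the fingers measure 123 mm over their backs; the gripper's body (75 mm by 187 mm) begins 45 mm behind the grasp point.
Start: joints at [-1.239, 0.264, 1.604, -0, 1.274, -0.037], TCP at [0.243, -0.63, 0.239] pointing down, gripper open.
Joint ranges: [-2.63, 2.63], [-0.94, 2.18], [0.31, 2.57], [-1.31, 4.45], [0, 2.66], [-2.55, 2.55]. Speed limits (rad/s): [2.57, 2.57, 3.14, 3.14, 3.14, 3.14].

### API

Orientations are given as a rotation vector (axis times angle).
In Python, from workcell import arm, eoat, kin, readout, capture, get_calibration, ticket gives the robot as it stands. Calls block until the motion is done:
- arm.move_to(position, orientation): joint-space move of the TCP to a pose.
- arm.move_linear(position, attitude=None, velocity=0.15): straight line of the TCP; attitude=None keeps the orientation; velocity is the mean speed in m/s.
- arm.movej(angles): joint-space move.
- eoat.let_go() and eoat.gripper_close(f_grip=None): open the fingers fully, or close them until they stop; f_grip is the grip in N (None keeps the last).
- arm.wait(seconds).
- kin.ik(position, orientation): joint angles nearest the present ones, or None.
- readout.observe(): the state.
- capture(name): name is "scene" or "side" or "wrist"; returns the picture (384x512x3 uint8, red, green, blue); there is no depth.
- get_calibration(name): a dict with "fx", "fy", "cx", "cy" (pixels), "R" (3x3) and "t" (3): a world point X has camera coordinates R X + t; the wrist camera has in their place "tool_from_camera" (4x4, takes a point from camera to tool coordinates, whose origin is the TCP and whose axes are the flange's). Camera axes: x right, y down, z forward; pixel columns grow to the right and rows downward; lengths in m; the calibration is good to about 2 mm. A picture is of the moment at which its call begins: read the wrist's pose just before it. get_calibration takes no time and is no camera call.
A pose or a line that the arm cannot do raises arm.MotionError and nothing moves.
- ticket.hand_in(): hands the job in; it is judged then, once.
The state is a dict: "clock": time; "qpos": joint angles; "qvel": joint speeds; "effort": joint torques, N m; "eef_pos": TCP position; "orientation": TCP orientation; "force": force on the tool from outside, world axes, zero at the start; "ft_torque": the same for the moment, N m; "finger_gap": finger opening in m; "gripper_force": force on a finger pad.
Only numpy, scipy, OpenCV 4.12 (cv2) and the standard library are available. Lean on these libraries where they do the work, as an engineer would, in place of code of your own. Each camera call takes 0.05 s, during which the arm holds its last target. There are 200 camera calls.

### The job

Swing the folding steel hook on the wooden tool board all the way out, gently up against its end stop. Then take the wooden tamper by its handle, put the slot of its handle over the hook, slide it back along the arm and press it against the sprung collar until the collar just gives, without forcing it or turning the hook back. Leave the tamper hanging freely on the hook's arm, the hook still at its stop, and leave the other things on the bench alone.

Things in the scene. Friction and masses are not known exactly. Their poses are not given: they have to be found in the camera images.
- board: Fixed upright white wooden tool board, 360 mm long (its y), 22 mm thick (its x), 200 mm high, standing on the bench. Origin: centre of its underside. Its front face is 11 mm from the origin towards its own -x and looks to -x, towards the robot (turned by up to 0.25 rad).
- hook_hinge (a point): Fixed point on the vertical hinge axis of the hook, at the height of the hook arm's axis: 190 mm above the bench, 18 mm in front of the board's face, 30 mm to the board's -y side of its middle. Axes are the board's.
- hook (a joint): Hook angle (rad): 0 folded, arm parallel to the board, pointing to the board's +y; grows as it swings out, counterclockwise from above; 1.571: end stop, arm square out of the board (its -x). Starts at 0 to 0.12. The hinge is stiff: it takes about 3.5 N at the tip to turn it, it stays where it is left, and as small a sideways push on the opened hook turns it off its stop again.
- hook_tip (a point): Top of the hook's upturned end, moves with the hook. The hook is 9 mm round steel bar: a level arm, 100 mm from the hinge axis to the axis of the upright end, whose top is 39 mm above the arm's axis (229 mm above the bench). The upright end can be pinched from above in its top 30 mm and swung, it may turn between the fingers. y axis: outwards along the arm; z up.
- hook_seat (a point): Point on top of the hook's arm, 34 mm out from the hinge axis and 194.5 mm above the bench, moves with the hook; y axis outwards along the arm, z up. With the collar in its innermost place the middle of the tamper's handle hangs here; with the collar farther out it hangs up to 22 mm farther out (the handle's middle is 6 mm out from the collar's face).
- tamper: Wooden soil tamper, 0.24 kg +-30 percent, standing on its sole. Origin: centre of the sole's underside, z up. Sole 60 x 110 x 18 mm (x, y, z). A flat handle 12 mm thick (x), 30 mm wide (y) rises from its middle to 162 mm height. Along x through it goes a slot 15 mm wide (y), from 84 to 131 mm height; above that it is solid: grip it there across its 30 mm width. Either side may face the board.
- tamper_eye (a point): Middle of the upper edge of the tamper's slot (its underside), 131 mm above the sole's underside; this edge rests on the hook's arm when hung. Axes are the tamper's.
- pot: Bystander: terracotta pot, 90 mm across, 85 mm high, standing on the bench. Origin: centre of its underside.
- bottle: Bystander: white bottle with green cap, 64 mm across, 170 mm high. Origin: centre of its underside.
- brush: Bystander: hand brush lying on the bench in front of the board, its handle along its own -x. Origin: middle of its underside.
- buffer: Collar assembly on the hook's arm. Its origin lies on the hinge axis, y axis outwards along the arm, so its pose does not tell where the collar is: the steel collar (24 mm across, 6 mm thick) is clamped somewhere on the arm, its outer face 28 to 50 mm out from the hinge axis. Behind it is a spring washer: pushed towards the hinge, it gives at 4 N, bottoms at 8 N after 2.5 mm. Feel for it.
Not all that is in view belongs to the job. Several things have the shape of the tamper; the one meant has the colours described above.

How it is judged:
By the outcome, as a careful person would: the job done as asked, in the order asked, and still so for the second after the job is handed in, with the robot touching nothing.
It also fails if it takes over 72 s, if anything falls off the work surface, if the arm or the gripper's body presses on something with over 40 N, if the wrist force passes 120 N, or if a joint passes its speed limit or range.

## Working session

There is one attempt and no reset: what is moved stays moved. The work goes in short steps, each a Python script; the robot and the scene stay as the last script left them, time stands still between calls to the robot, and variables do not carry over. Pictures are saved under pics/ and viewed, at most 10 in all, crops included, and the job is handed in when it is done.

```bash
ls; mkdir -p pics; python3 - <<'E'
from workcell import *
import cv2,numpy as np
from workcell import arm, eoat, kin, readout, capture, get_calibration
for n in("scene","side"):
    im=capture(n); cv2.imwrite(f"pics/{n}0.png",im[:,:,::-1])
    c=get_calibration(n); R=np.array(c["R"]);print(n,c["fx"],c["cx"],c["cy"],R.round(3).tolist(),(-R.T@np.array(c["t"])).round(3))
print(np.array(get_calibration("wrist")["tool_from_camera"]).round(3).tolist(),arm.grip_point_offset)
o=readout.observe();print(o)
a=cv2.imread("pics/scene0.png");b=cv2.imread("pics/side0.png")
E
```

```text
pics
scene 384.6027009727676 256.95248865331996 189.14216838293072 [[-0.196, 0.981, -0.01], [0.678, 0.128, -0.724], [-0.708, -0.148, -0.69]] [1.251 0.167 0.903]
side 451.28575705138945 251.74236779972264 191.64966689887765 [[-0.721, -0.692, 0.013], [-0.463, 0.468, -0.752], [0.515, -0.549, -0.658]] [-0.108  0.63   0.925]
[[-0.001, -0.958, -0.286, 0.074], [1.0, -0.001, -0.0, -0.001], [0.0, -0.286, 0.958, -0.148], [0.0, 0.0, 0.0, 1.0]] 0.0187
{'clock': 0.1, 'qpos': array([-1.23891747e+00,  2.64664255e-01,  1.60519505e+00, -2.37580400e-06,
        1.27370179e+00, -3.68819203e-02]), 'qvel': array([-0.00132272,  0.00021486, -0.00274611,  0.00129207, -0.00090986,
        0.00013153]), 'effort': array([ 3.13436221e-04, -5.03621471e+01, -3.58070755e+01,  7.31300935e-02,
        2.33748072e-02, -5.95257961e-05]), 'eef_pos': array([ 0.24311625, -0.62903032,  0.23754453]), 'orientation': array([-3.08642880e+00, -5.75615782e-01,  4.57662755e-04]), 'force': array([0.33836367, 0.00378479, 0.19343863]), 'ft_torque': array([ 0.01503212,  0.01238297, -0.00485092]), 'gripper_force': 0.0, 'finger_gap': 0.08838455016639447}
```

View pics/scene0.png

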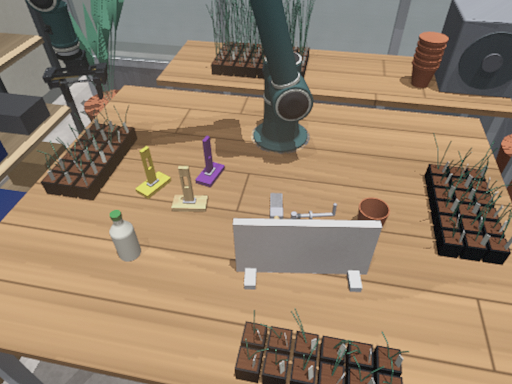

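View pics/side0.png

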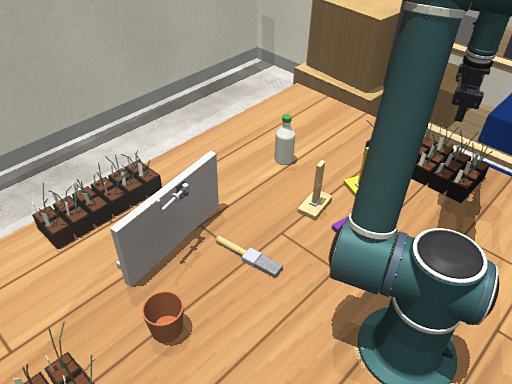

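The scene shows the wooden tamper around (187,190), with yellow and purple look-alikes at (150,170) and (208,162). The board's top edge runs from (235,220) to (377,222), and the hook from (293,215) to (335,208). In the side view the tamper is at (315,190) and the hook at (180,193). I'll zoom in next.

```bash
python3 - <<'E'
import cv2,numpy as np
a=cv2.imread("pics/scene0.png");b=cv2.imread("pics/side0.png")
f=lambda im,x,y,w,h,k:cv2.resize(im[y:y+h,x:x+w],None,fx=k,fy=k,interpolation=cv2.INTER_CUBIC)
A=f(a,230,185,160,75,5)           # 800x375
B=f(b,110,145,120,45*1,5)         # 600x225
C=f(a,165,155,50,60,4)  #200x240
B=f(b,110,145,120,45,5)
cv2.imwrite("pics/z.png",np.vstack([A,np.hstack([B,C[:225]])]))
E
```

```text
(no output)
```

View pics/z.png

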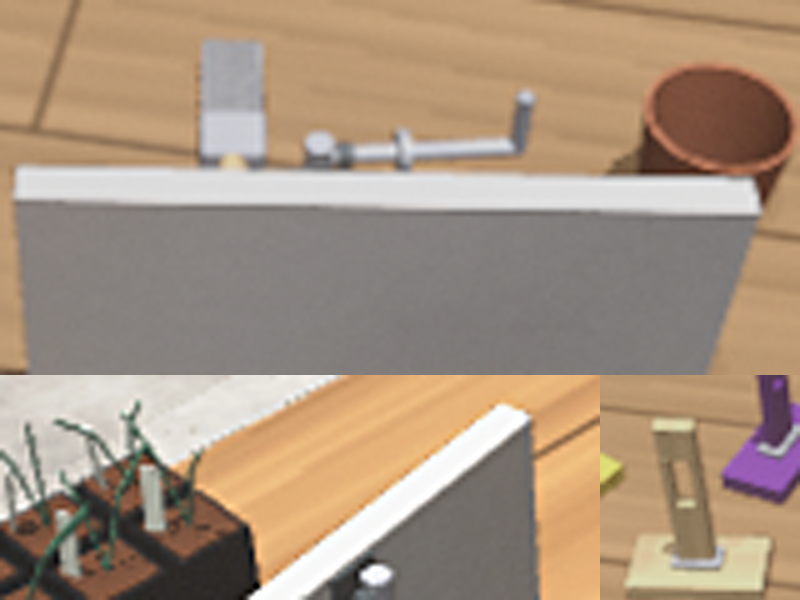

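```bash
cat > h.py <<'E'
import numpy as np, cv2
from scipy.spatial.transform import Rotation as Rot
from workcell import arm, eoat, kin, readout, capture, get_calibration, ticket
def ray(c,uv,pose=None):
    d=np.array([(uv[0]-c["cx"])/c["fx"],(uv[1]-c["cy"])/c["fy"],1.])
    if pose is None:
        R=np.array(c["R"]);return -R.T@np.array(c["t"]),R.T@d
    T=np.array(c["tool_from_camera"]);p,r=pose;R=Rot.from_rotvec(r).as_matrix()
    return p+R@T[:3,3],R@T[:3,:3]@d
def onz(c,uv,z,pose=None):
    o,d=ray(c,uv,pose);return o+d*(z-o[2])/d[2]
def down(yaw): # tool z down, tool y axis at angle yaw in world
    y=np.array([np.cos(yaw),np.sin(yaw),0]);z=np.array([0,0,-1.]);x=np.cross(y,z)
    return Rot.from_matrix(np.c_[x,y,z]).as_rotvec()
def bestyaw(p,yaw):
    """of yaw and yaw+pi, the reachable one with last joint nearest 0"""
    c=[]
    for k in(0,np.pi,-np.pi):
        q=kin.ik(p,down(yaw+k))
        if q is not None:c.append((abs(q[5]),yaw+k))
    return down(min(c)[1])
def st():
    o=readout.observe();return o
def snap(n,name):
    o=readout.observe();im=capture(n);cv2.imwrite(f"pics/{name}.png",im[:,:,::-1]);return im,(o["eef_pos"],o["orientation"])
E
python3 - <<'E'
from h import *
np.set_printoptions(precision=4,suppress=True)
c=get_calibration("scene")
P=[onz(c,uv,.2) for uv in[(233,218.2),(380.8,220.8),(382,227.2),(232.8,224.8)]]
print(np.array(P),[np.linalg.norm(P[i]-P[(i+1)%4]) for i in range(4)])
d=P[1]-P[0]+P[2]-P[3];a=np.arctan2(-d[0],d[1]);ctr=sum(P)/4
bx=np.array([np.cos(a),np.sin(a),0]);by=np.array([-np.sin(a),np.cos(a),0])
h=ctr-bx*.029-by*.03;h[2]=.19
print("board yaw",a,ctr,"hinge",h)
t=onz(c,(335.1,204),.229);k=onz(c,(293.6,213),.2);print("tip",t,np.linalg.norm((t-h)[:2]),"ang",np.arctan2(-(t-h)@bx,(t-h)@by),"knob",k)
S=np.array([onz(c,uv,.018) for uv in[(174,195),(208,196.2),(206.5,208.7),(171.5,207.5)]])
print(S.round(4).tolist(),[np.linalg.norm(S[i]-S[(i+1)%4]) for i in range(4)],S.mean(0),np.arctan2(-(S[1]-S[0])[0],(S[1]-S[0])[1]),np.arctan2(-(S[2]-S[3])[0],(S[2]-S[3])[1]))
print("top",onz(c,(183.8,168),.162))
E
```

```text
[[ 0.6417 -0.022   0.2   ]
 [ 0.5829  0.3328  0.2   ]
 [ 0.6032  0.335   0.2   ]
 [ 0.6626 -0.0174  0.2   ]] [np.float64(0.3597112592278326), np.float64(0.020471259821786263), np.float64(0.35731728324811923), np.float64(0.021424149106084173)]
board yaw 0.1655085021812006 [0.6226 0.1571 0.2   ] hinge [0.5989 0.1227 0.19  ]
tip [0.5753 0.219  0.229 ] 0.09908858064733814 ang 0.0755500795898965 knob [0.5967 0.1218 0.2   ]
[[0.4204, -0.2866, 0.018], [0.405, -0.1748, 0.018], [0.4602, -0.1633, 0.018], [0.4759, -0.2746, 0.018]] [np.float64(0.11288181009936987), np.float64(0.0563819509478186), np.float64(0.11238700077728607), np.float64(0.05682324687080062)] [ 0.4404 -0.2248  0.018 ] 0.13684142604882038 0.14046047165432213
top [ 0.4412 -0.2241  0.162 ]
```

```bash
cat >> h.py <<'E'
A=.1655;BX=np.array([np.cos(A),np.sin(A),0]);BY=np.array([-np.sin(A),np.cos(A),0]);H=np.array([.5985,.1225,0])
def u(th):return np.cos(th)*BY-np.sin(th)*BX
def tip(th,z,r=.1):return H+r*u(th)+np.array([0,0,z])
E
python3 - <<'E'
from h import *
np.set_printoptions(precision=3,suppress=True)
for k in(0,np.pi,-np.pi):
    for th in(.07,.8,1.571):
        print(round(k,1),th,kin.ik(tip(th,.209),down(A+th+k)))
E
```

```text
0 0.07 [ 0.324  0.173  1.769 -0.     1.199  0.089]
0 0.8 [ 0.289  0.043  1.913  0.     1.186 -0.677]
0 1.571 [ 0.16  -0.027  1.983 -0.     1.185 -1.576]
3.1 0.07 None
3.1 0.8 [ 0.289  0.043  1.913 -0.     1.186  2.465]
3.1 1.571 [ 0.16  -0.027  1.983 -0.     1.185  1.565]
-3.1 0.07 None
-3.1 0.8 [ 0.289  0.043  1.913 -0.     1.186  2.465]
-3.1 1.571 [ 0.16  -0.027  1.983 -0.     1.185  1.565]
```

```bash
python3 - <<'E'
from h import *
arm.move_to(tip(.0755,.29),down(A+.0755))
snap("wrist","w1")
o=st();print(o["clock"],o["eef_pos"],o["force"])
import json
c=get_calibration("wrist");print({k:c[k] for k in("fx","cx","cy")})
for th in(0,.0755,.12):
    # expected pixel of tip
    T=np.array(c["tool_from_camera"]);R=Rot.from_rotvec(o["orientation"]).as_matrix()
    X=np.linalg.inv(T)@np.r_[R.T@(tip(th,.229)-o["eef_pos"]),1];print(th,c["fx"]*X[0]/X[2]+c["cx"],c["fy"]*X[1]/X[2]+c["cy"])
E
```

```text
3.3417 [0.57490437 0.21890786 0.28989682] [-0.14628904 -0.51702912  0.39278478]
{'fx': 317.0718659114372, 'cx': 256.68317426999835, 'cy': 188.95411158299032}
0 268.17300435031166 205.5431312315892
0.0755 257.35738913729944 205.18472412294676
0.12 250.97805778943766 205.33454036514038
```

View pics/w1.png

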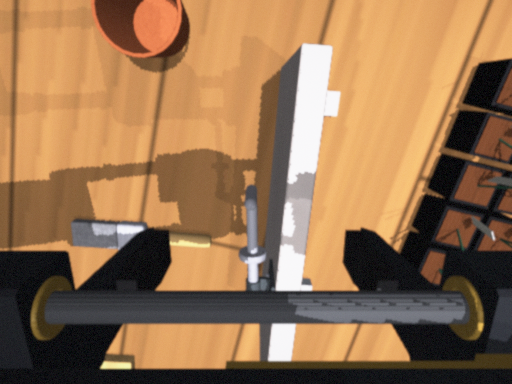

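The wrist view shows the bend of the hook at (251,190). The post top is near (251,204), about where I predicted, so the hook angle is about 0.1. The fingers have clear room around it. Next I grip and swing.

```bash
cat > swing.py <<'E'
from h import *
np.set_printoptions(precision=2,suppress=True)
th=.1
arm.move_linear(tip(th,.209),down(A+th))
f0=st()["force"]
eoat.gripper_close(f_grip=20)
o=st();print(o["clock"],"gap",o["finger_gap"],o["force"]-f0)
def tang(th):return -np.sin(th)*BY-np.cos(th)*BX
while th<1.75:
    th+=.12 if th<1.3 else .02
    arm.move_linear(tip(th,.209),down(A+th),velocity=.06 if th<1.3 else .03)
    o=st();f=o["force"]-f0;ft=-f@tang(th);fr=f@u(th)
    print(round(th,2),"ft %.1f fr %.1f fz %.1f t %.1f gap %.4f"%(ft,fr,f[2],o["clock"],o["finger_gap"]))
    if abs(fr)>25 or (th<1.4 and ft>12) or(th>1.4 and ft>7):break
E
python3 swing.py
```

```text
5.2167 gap 0.008367647396278259 [-4.13  0.    1.13]
0.22 ft 0.3 fr 2.4 fz -0.8 t 5.6 gap 0.0080
0.34 ft 0.4 fr 4.1 fz -1.0 t 5.9 gap 0.0081
0.46 ft 0.8 fr 6.8 fz -0.1 t 6.3 gap 0.0081
0.58 ft 0.7 fr 8.4 fz 0.7 t 6.6 gap 0.0083
0.7 ft 1.8 fr 9.1 fz 1.0 t 7.0 gap 0.0081
0.82 ft 1.1 fr 10.1 fz 3.1 t 7.3 gap 0.0081
0.94 ft 1.4 fr 10.4 fz 3.3 t 7.7 gap 0.0078
1.06 ft 1.1 fr 11.0 fz 4.0 t 8.0 gap 0.0078
1.18 ft 2.0 fr 12.7 fz 5.1 t 8.4 gap 0.0082
1.3 ft 2.6 fr 12.1 fz 6.0 t 8.9 gap 0.0082
1.32 ft 2.6 fr 12.8 fz 6.3 t 9.2 gap 0.0081
1.34 ft 3.4 fr 12.6 fz 5.5 t 9.4 gap 0.0087
1.36 ft 3.4 fr 13.7 fz 5.5 t 9.7 gap 0.0077
1.38 ft 3.7 fr 12.8 fz 6.5 t 9.9 gap 0.0079
1.4 ft 4.0 fr 13.2 fz 6.9 t 10.2 gap 0.0080
1.42 ft 3.3 fr 11.8 fz 6.2 t 10.4 gap 0.0084
1.44 ft 3.1 fr 12.6 fz 6.6 t 10.7 gap 0.0080
1.46 ft 3.7 fr 12.8 fz 6.7 t 10.9 gap 0.0081
1.48 ft 4.1 fr 12.7 fz 7.5 t 11.2 gap 0.0080
1.5 ft 4.1 fr 13.1 fz 5.9 t 11.4 gap 0.0081
1.52 ft 3.0 fr 13.2 fz 7.9 t 11.7 gap 0.0082
1.54 ft 3.4 fr 12.9 fz 6.8 t 11.9 gap 0.0080
1.56 ft 4.3 fr 12.4 fz 7.1 t 12.2 gap 0.0083
1.58 ft 3.9 fr 12.7 fz 7.9 t 12.4 gap 0.0080
1.6 ft 9.3 fr 13.6 fz 8.4 t 12.7 gap 0.0084
```

```bash
python3 - <<'E'
from h import *
np.set_printoptions(precision=4,suppress=True)
o=st();print("at stop",o["eef_pos"],(o["eef_pos"]-H)@BX,(o["eef_pos"]-H)@BY)
eoat.let_go();arm.move_linear(o["eef_pos"]+[0,0,.081]);
o=st();print(o["clock"],o["force"])
cs=get_calibration("scene");print("purple",onz(cs,(207,138),.162))
snap("wrist","w2")
t=np.array([.4408,-.2244,.24]);yaw=.139+np.pi/2-np.pi
for k in (0,np.pi):
  print(kin.ik(t,down(yaw+k)))
arm.move_to(t,bestyaw(t,yaw))
snap("wrist","w3");o=st();print(o["clock"],o["eef_pos"],o["qpos"])
c=get_calibration("wrist");T=np.array(c["tool_from_camera"]);R=Rot.from_rotvec(o["orientation"]).as_matrix()
X=np.linalg.inv(T)@np.r_[R.T@(np.array([.4408,-.2244,.162])-o["eef_pos"]),1];print("expect top",c["fx"]*X[0]/X[2]+c["cx"],c["fy"]*X[1]/X[2]+c["cy"])
a=cv2.imread("pics/w2.png");b=cv2.imread("pics/w3.png");s=snap("scene","s2")[0][:,:,::-1][185:260,230:390]
s=cv2.resize(s,None,fx=5,fy=5,interpolation=cv2.INTER_CUBIC)[:300]
cv2.imwrite("pics/z2.png",np.vstack([np.hstack([cv2.resize(a,(400,300)),cv2.resize(b,(400,300))]),s]))
E
```

```text
at stop [0.4961 0.104  0.2087] -0.1040889093917152 -0.001347671573103676
14.5917 [-0.0399  0.0241 -0.4763]
purple [ 0.284  -0.1994  0.162 ]
[-0.5212 -0.0826  1.9777 -0.      1.2464  0.9106]
[-0.5212 -0.0826  1.9777 -0.      1.2464 -2.231 ]
16.8417 [ 0.4409 -0.2241  0.24  ] [-0.5206 -0.0825  1.9778  0.0001  1.2464  0.9102]
expect top 258.4881132904657 196.80273321433208
```

View pics/z2.png

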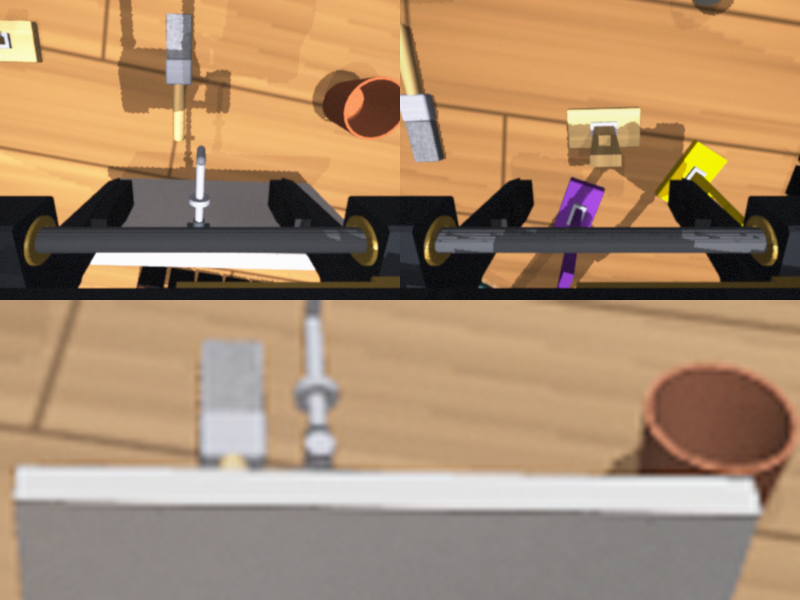

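The wrist view shows the hook square out, with its post at (257,193) full-size. The tamper's handle top is at about (264,202). I'll correct the grasp with that point, check that the yellow neighbour is clear, and then grasp.

```bash
python3 - <<'E'
from h import *
np.set_printoptions(precision=4,suppress=True)
o=st();pose=(o["eef_pos"],o["orientation"]);c=get_calibration("wrist");cs=get_calibration("scene")
w=onz(c,(263.7,202),.162,pose);print("top wrist",w)
y=onz(cs,(146,149),.162)
yw=.139;tx=np.array([np.cos(yw),np.sin(yw),0]);ty=np.array([-np.sin(yw),np.cos(yw),0])
t=(w+np.array([.4408,-.2244,.162]))/2
print("yellow",y,"rel tool x,y",(y-t)@tx,(y-t)@ty)
im=cv2.imread("pics/s2.png");cv2.imwrite("pics/z3.png",np.hstack([cv2.resize(im[165:215,270:320],(400,400),interpolation=2),cv2.resize(cv2.imread("pics/w3.png")[120:240,180:340],(533,400),interpolation=2)[:,:400]]))
E
```

```text
top wrist [ 0.4373 -0.2289  0.162 ]
yellow [ 0.3753 -0.372   0.162 ] rel tool x,y -0.08331366829508455 -0.1351437698580314
```

View pics/z3.png

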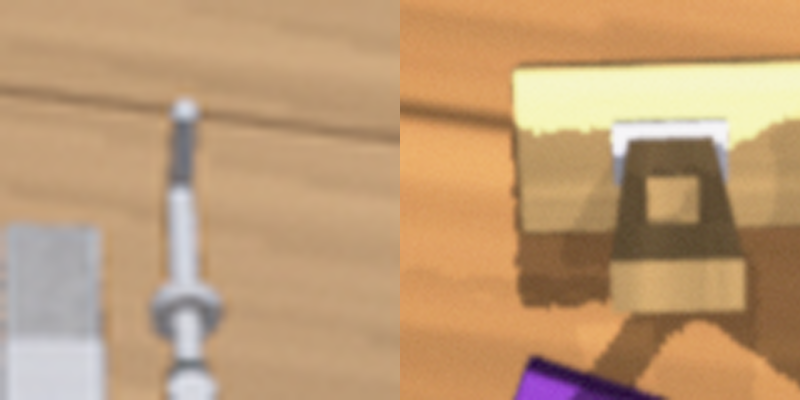

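Zoomed in, the hook tip is at scene (293,178.5). The tamper's top face is centred at wrist (263.4,205.5) and clear of its neighbours.

```bash
python3 - <<'E'
from h import *
np.set_printoptions(precision=4,suppress=True)
o=st();pose=(o["eef_pos"],o["orientation"]);c=get_calibration("wrist");cs=get_calibration("scene")
w=onz(c,(263.4,205.5),.162,pose)
tp=onz(cs,(293,178.5),.229);print("top",w,"tip scene",tp,(tp-H)@BX,(tp-H)@BY,"collar",(onz(cs,(293.4,204),.19)-H)@BX)
t=.7*w+.3*np.array([.4408,-.2244,.162]);t[2]=.133
print(t)
arm.move_linear(t+[0,0,.05]);f0=st()["force"]
arm.move_linear(t,velocity=.08);print("contact?",st()["force"]-f0)
snap("wrist","w4")
eoat.gripper_close(f_grip=30);o=st();print(o["finger_gap"],o["gripper_force"],o["force"]-f0,o["eef_pos"],o["clock"])
E
```

```text
top [ 0.4345 -0.2291  0.162 ] tip scene [0.5021 0.1064 0.229 ] -0.09768525387053925 3.130189179694153e-05 collar -0.042804278162604965
[ 0.4364 -0.2277  0.133 ]
contact? [-0.8478  0.1792 -0.1509]
0.030159430309997595 29.884371617808938 [-1.042  -1.2561 -0.312 ] [ 0.4365 -0.2278  0.133 ] 19.1583
```

```bash
cat >> h.py <<'E'
LAT=-.00135
OR=down(A-np.pi/2)
def at(r,z,lat=LAT):return H-BX*r+BY*lat+np.array([0,0,z])
E
python3 - <<'E'
from h import *
np.set_printoptions(precision=4,suppress=True)
o=st();arm.move_linear(o["eef_pos"]+[0,0,.16],velocity=.15)
arm.move_to(at(.16,.29),OR)
arm.move_linear(at(.145,.233),OR,velocity=.1)
o=st();print(o["eef_pos"],at(.145,.233),o["finger_gap"],o["clock"],o["force"])
a=snap("side","sd5")[0];b=snap("wrist","w5")[0];d=snap("scene","s5")[0]
f=lambda im,x,y,w,h,W,Hh:cv2.resize(im[y:y+h,x:x+w,::-1],(W,Hh),interpolation=2)
cv2.imwrite("pics/z5.png",np.vstack([np.hstack([f(a,130,130,133,100,400,300),f(d,240,130,133,100,400,300)]),np.hstack([f(b,0,0,512,384,400,300),f(b,200,160,100,75,400,300)])]))
E
```

```text
[0.456  0.0971 0.2333] [0.4557 0.0973 0.233 ] 0.029885823202430165 22.3417 [-0.0151  0.2282 -1.9904]
```

View pics/z5.png

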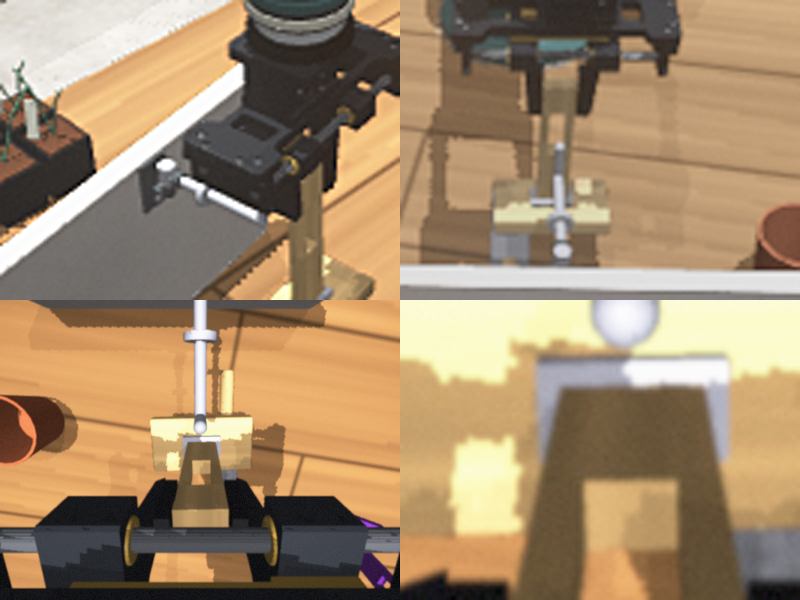

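The views show the slot facing the post. In the wrist view the post (x≈256.8) and handle centre (≈258) agree within 1 mm, the arm is straight, and the heights look right. I'll thread it with force checks.

```bash
cat > thread.py <<'E'
from h import *
import sys
np.set_printoptions(precision=2,suppress=True)
L=LAT+.0004
f0=st()["force"]
r=.145
while r>.086:
    r-=.004
    arm.move_linear(at(r,.2330,L),OR,velocity=.05)
    o=st();f=o["force"]-f0
    if np.linalg.norm(f)>1.5 or r<.09:print(round(r,3),"fx %.1f fy %.1f fz %.1f"%(f@BX,f@BY,f[2]),o["clock"],o["eef_pos"][2])
    if np.linalg.norm(f)>4:sys.exit("contact")
arm.move_linear(at(r,.199,L),OR,velocity=.06)
o=st();print("lowered",o["force"]-f0,o["eef_pos"],o["clock"],o["finger_gap"])
a=snap("side","sd6")[0];d=snap("scene","s6")[0]
f=lambda im,x,y,w,h,W,Hh:cv2.resize(im[y:y+h,x:x+w,::-1],(W,Hh),interpolation=2)
cv2.imwrite("pics/z6.png",np.hstack([f(a,130,130,133,100,400,300),f(d,240,130,133,100,400,300)]))
E
python3 thread.py
```

```text
0.105 fx 1.6 fy 1.6 fz 0.8 24.9917 0.23301872825115266
0.089 fx 1.3 fy 0.8 fz 0.5 25.9917 0.23301914358163806
0.085 fx 0.5 fy 0.3 fz -0.1 26.2417 0.23303579347842426
lowered [0.59 0.39 0.61] [0.51 0.11 0.2 ] 26.9583 0.029912880955559627
```

```bash
cat > press.py <<'E'
from h import *
L=LAT+.0004
arm.move_linear(at(.066,.1985,L),OR,velocity=.05);arm.wait(.2)
def F():
    v=[]
    for _ in range(4):
        v.append(st()["force"]);arm.wait(.02)
    return np.mean(v,0)
f0=F();r=.066
while r>.028:
    r-=.0005
    arm.move_linear(at(r,.1985,L),OR,velocity=.02)
    o=st();f=F()-f0;p=-f@BX;ra=-(o["eef_pos"]-H)@BX
    if p>.8:print("%.4f act %.4f push %.1f lat %.1f fz %.1f t %.1f"%(r,ra,p,f@BY,f[2],o["clock"]))
    if p>5.4 or abs(f@BY)>3:break
E
python3 press.py
```

```text
0.0635 act 0.0635 push 1.0 lat -0.3 fz -0.1 t 29.4
0.0610 act 0.0610 push 0.8 lat -0.4 fz 0.0 t 31.0
0.0550 act 0.0550 push 1.1 lat 0.0 fz -0.0 t 34.8
0.0535 act 0.0538 push 1.7 lat -0.1 fz 0.7 t 35.7
0.0530 act 0.0537 push 4.2 lat -0.7 fz 2.0 t 36.0
0.0525 act 0.0529 push 5.4 lat -0.5 fz 1.9 t 36.3
```

Collar contact came at 0.0538 and it gave about 0.8 mm at 5.4 N. Now I back off slightly, lower onto the arm, release and check.

```bash
cat > rel.py <<'E'
from h import *
np.set_printoptions(precision=4,suppress=True)
L=LAT+.0004
arm.move_linear(at(.0543,.1985,L),OR,velocity=.02);arm.wait(.1)
f0=st()["force"]
z=.1985
while z>.1955:
    z-=.0004
    arm.move_linear(at(.0543,z,L),OR,velocity=.02);o=st();f=o["force"]-f0
    if f[2]>1.2:break
print("z",z,o["eef_pos"],f,o["clock"])
eoat.let_go();arm.wait(.2)
o=st();arm.move_linear(o["eef_pos"]+[0,0,.12],velocity=.12)
arm.move_to(at(.10,.34,-.2),OR);arm.wait(.5)
o=st();print(o["clock"],o["force"])
a=snap("side","sd7")[0];d=snap("scene","s7")[0]
f=lambda im,x,y,w,h,W,Hh:cv2.resize(im[y:y+h,x:x+w,::-1],(W,Hh),interpolation=2)
cv2.imwrite("pics/z7.png",np.vstack([np.hstack([f(a,120,130,160,120,400,300),f(d,230,130,133,100,400,300)]),np.hstack([f(a,0,0,512,384,400,300),f(d,0,0,512,384,400,300)])]))
E
python3 rel.py
```

```text
z 0.1981 [0.5455 0.1127 0.1983] [0.3117 0.3154 1.6871] 37.0083
40.6583 [-0.2985 -0.1311 -0.3483]
```

View pics/z7.png

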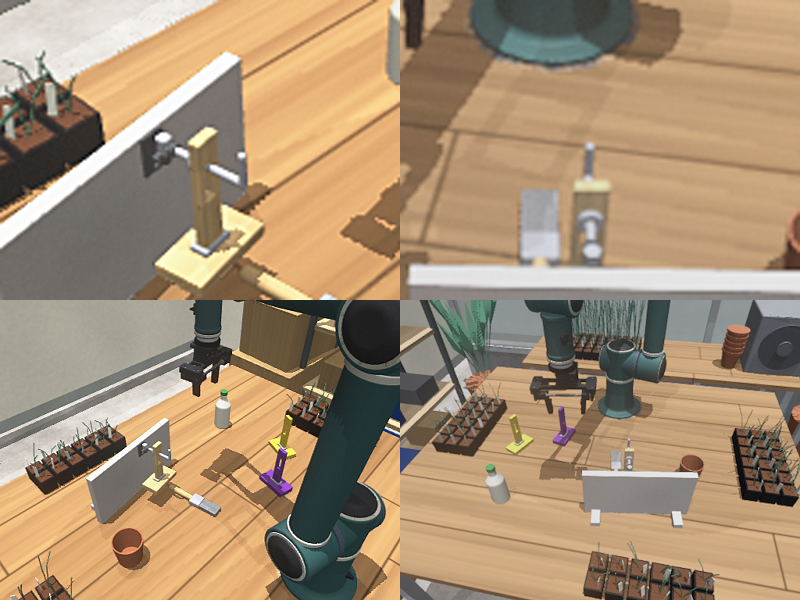

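The tamper hangs freely on the arm by the collar. The hook tip is still at scene (293,179), the same as at the stop, and the bystanders are unmoved.

```bash
python3 -c "
from h import *
arm.wait(.5);print(ticket.hand_in())"
```

```text
the job is handed in; nothing more can be done
None
```

The job is handed in at about 41 s on the robot's clock: the hook is still at its stop, the collar gave about 0.8 mm at 5.4 N, the tamper hangs freely on the arm, and the other things look undisturbed in the last pictures.

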